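# Stack the arbor collars and close the keeper

### The job

Thread the wide steel spacer and then the brass bush down the post of the blue arbor stand, lowering each one fully home rather than letting it drop: the spacer flat on the base plate, the bush flat on the spacer. Then tip the yellow keeper arm over and press it down until its fork rests on the bush, and leave it there. Do not disturb the paste jar, the screwdriver or the tape measure.

Things in the scene. Friction and masses are not known exactly. Their poses are not given: they have to be found in the camera images.
- spacer: Bright steel ring lying flat on the bench: outside diameter 60 mm, bore 20 mm, 14 mm high, 0.26 kg. Origin: centre of its underside, z up along its axis.
- bush: Brass ring lying flat on the bench: outside diameter 46 mm, bore 20 mm, 20 mm high, 0.22 kg. Origin: centre of its underside, z up along its axis.
- stand: Blue arbor stand fixed to the bench. Origin on the post axis at bench height, z up. Base plate 100 mm along x (-50 to 50), 180 mm along y (-130 to 50), 12 mm thick. Two cheeks at y = -85 mm hold the keeper: 59 mm above the bench, 24 mm along y, 45 mm over both along x. Fingers closing along the stand's x axis have the most room at the post.
- post_foot (a point): Point on the post axis at the top of the base plate, 12 mm above the bench; axes as the stand.
- post_tip (a point): Tip of the upright steel post: 16 mm in diameter, 50 mm tall above the plate, its last 7 mm tapered; the tip is 62 mm above the bench.
- keeper_hinge (a point): Middle of the keeper's hinge pin, which runs along the stand's x axis, 50 mm above the bench, 85 mm from the post axis on the stand's -y side.
- keeper_fork (a point): Point midway between the two prongs of the keeper's fork, 85 mm from the hinge along the arm, at mid thickness. The arm is 8 mm thick and 108 mm from hinge to prong ends: a bar 24 mm wide for 52 mm, a 38 mm wide bridge to 60 mm, then two prongs 8 mm wide with a 22 mm gap that passes the post.
- keeper (a joint): Angle of the yellow keeper arm, rad. 0: level, pointing from its hinge to the post (the stand's +y), prongs just resting on the two stacked rings; about 1.57: standing upright; down to -0.3 if nothing is below it. The hinge is stiff, the arm stays where it is left; about 0.05 N m moves it.
- paste_jar: Standing jar with a green band and black lid, 56 mm in diameter and 70 mm tall. Origin: centre of its underside. Leave it alone.
- screwdriver: Screwdriver with a red handle lying on the bench, handle to its -x. Leave it alone.
- tape_measure: Yellow and black tape measure standing on the bench, 62 x 34 x 58 mm. Origin: centre of its underside. Leave it alone.
Things that resemble listed ones, but are neither listed nor needed, are in the scene too. Of the things shaped like the stand, the blue one is meant.

How it is judged:
By the outcome, as a careful person would: the job done as asked, in the order asked, and still so for the second after the job is handed in, with the robot touching nothing.
It also fails if it takes over 64 s, if anything falls off the work surface, if the arm or the gripper's body presses on something with over 40 N, if the wrist force passes 120 N, or if a joint passes its speed limit or range.

### The arm

A 6-joint arm with a two-finger parallel gripper is mounted at the origin on the work surface. World frame = base frame: x ahead of the robot, y to its left, z up, the work surface at z = 0. Lengths are in mm, angles in rad, forces in N, time in s.
With the tool pointing down it reaches from about 275 to 750 mm from the base axis. Payload 10.2 kg.
Tool frame: the origin (TCP) lies midway between the tips of the shut fingers; the grasp point (between the pads) lies 19 mm behind it (ctrl.tcp_to_grasp is the z of the grasp point in the tool frame, in mm); z points along the fingers, y is the direction in which the jaws open and shut (so a half turn about z gives the same grasp; the last joint's range is limited). The gripper opens to 85 mm and grips with 20 to 120 N. Pads are 22 mm wide; open, the fingers measure 114 mm over their backs; the gripper's body (76 mm by 85 mm) begins 54 mm behind the grasp point. The pads swing forward as they close: fully open they stand 13 mm farther back than shut.
Start: joints at [1.115, 0.313, 1.498, -0, 1.331, -0.223], TCP at [121.132, 510.841, 231.294] pointing down, gripper open.
Joint ranges: [-2.94, 2.94], [-0.97, 2.17], [0.19, 2.56], [-1.23, 4.37], [0.02, 3.11], [-2.88, 2.88]. Speed limits (rad/s): [2.39, 2.39, 3.01, 3.14, 3.14, 3.14].

### API

Orientations are given as a unit quaternion [w, x, y, z].
In Python, from rig import sensors, capture, order, ctrl gives the robot as it stands. The module is installed in compiled form; this text tells all that it offers.
- The arm moves only by the tool play_rows, never from a script. Its argument "deltas" is a list of rows, each a list of 7 numbers: the shift along the world's x, y, z in units of 40 mm (1.0 is 40 mm), then the turn, a rotation vector about the world's x, y, z in units of 6 degrees (1.0 is 6 degrees), then the opening, from -1 (shut) to 1 (fully open). A call has 1 to 8 rows; each row shifts and turns the commanded pose from where the row before left it; what a row does not reach is not made up. A row lasts 1/12 s, in which the tool goes at most 41.7 mm and 7.16 degrees, less where a joint would pass 70% of its speed; a pose out of reach is approached as far as the arm can. A call is refused whole if a number of a shift passes 1 or a number of a turn 1, either way. A call with a gripper value outside its range is refused whole. The fingers move at their own pace and stop on an object; "squeeze" is the grip in N (left out, the last holds). Time passes only in rows, so rows that do not move let the fingers close. It gives the time, the measured TCP pose, the force and the opening at its end, in the units of the state.
- sensors.sense(): the state, without advancing time (a new reading comes with each control period).
- capture(name): name is "side" or "top"; returns a dict with "pixels" (480x640x3 uint8, red, green, blue), "z_map" (480x640 float32, mm along the optical axis (not along the pixel's ray), 0 where there is no reading), "fx", "fy", "cx", "cy" (pixels), "eye" and "rotation" of the camera in the world. Camera axes: x right, y down, z forward; pixel columns grow to the right and rows downward; lengths in mm; the calibration is good to about 2 mm. A picture is of the moment at which its call begins.
- order.finish_job(): hands the job in, once; it reports no verdict.
The state is a dict: "time_s": time; "joints": joint angles; "dq": joint speeds; "tau": joint torques, N m; "eef_pos": TCP position; "ee_rot": TCP orientation; "force": force on the tool from outside, world axes, zero at the start; "wrist_torque": the same for the moment, N m; "grip_width": opening from 0.0 (shut) to 1.0 (fully open).
Only numpy, scipy, OpenCV 4.12 (cv2) and the standard library are available. Lean on these libraries where they do the work, as an engineer would, in place of code of your own. Each camera call takes 0.05 s, during which the arm holds its last target. There are 200 camera calls.

## Working session

There is one attempt and no reset: what is moved stays moved. The work goes in short steps, Python scripts to look and compute and a tool call to move; the robot and the scene stay as the last step left them, time stands still between calls to the robot, and variables do not carry over. Pictures are saved under pics/ and viewed, about 8 in all and at most 12, crops included, and the job is handed in when it is done.

Besides the shell and the picture viewer there is one more tool, called after ">>>" as name(argument=value, ...) on one line, values as JSON. play_rows: Moves the arm, as the interface text tells. Its arguments: {"type":"object","properties":{"deltas":{"type":"array","items":{"type":"array","items":{"type":"number"}}},"squeeze":{"type":"number"}},"required":["deltas"]}

```bash
mkdir -p pics; cat > h.py <<'E'
import numpy as np, cv2
from rig import sensors, capture, order, ctrl
def save(n,c,crop=None,s=1):
    im=cv2.cvtColor(c["pixels"],cv2.COLOR_RGB2BGR)
    if crop: x0,y0,x1,y1=crop; im=im[y0:y1,x0:x1]
    cv2.imwrite("pics/"+n,cv2.resize(im,None,fx=s,fy=s))
def ray(c,u,v,z):
    d=np.array(c["rotation"])@np.array([(u-c["cx"])/c["fx"],(v-c["cy"])/c["fy"],1.0]); e=np.array(c["eye"])
    return e+d*(z-e[2])/d[2]
def cloud(c):
    v,u=np.mgrid[:480,:640]; Z=c["z_map"]
    P=np.stack([(u-c["cx"])/c["fx"]*Z,(v-c["cy"])/c["fy"]*Z,Z],-1)
    return P@np.array(c["rotation"]).T+np.array(c["eye"])
def proj(c,p):
    q=np.array(c["rotation"]).T@(np.array(p)-np.array(c["eye"]))
    return c["fx"]*q[0]/q[2]+c["cx"],c["fy"]*q[1]/q[2]+c["cy"]
E
python3 - <<'E'
from h import *
for n in("top","side"):
    c=capture(n); save(n+"0.png",c); print(n,c["eye"],c["fx"],np.round(c["rotation"],3).tolist(),(c["z_map"]>0).mean())
    np.savez(n+"0.npz",**c)
s=sensors.sense(); print(s, ctrl.tcp_to_grasp)
E
```

```text
top [ 421.02900785  -40.94665885 1233.03361517] 480.2761675358279 [0.035, -0.696, 0.717, -0.017] 0.9960026041666666
side [ 123.02101426 1161.19843113  783.68083148] 605.7903343529383 [0.074, -0.152, 0.853, -0.495] 0.9961328125
{'time_s': 0.1, 'joints': array([ 1.11459372e+00,  3.13387778e-01,  1.49834375e+00, -1.87169711e-07,
        1.33100194e+00, -2.23411882e-01]), 'dq': array([-0.00068463,  0.00100439, -0.0022116 ,  0.00103555,  0.00060707,
       -0.00059813]), 'tau': array([ 3.31760770e-03, -4.12902689e+01, -2.60138422e+01, -1.51090503e-04,
        3.05469184e-03, -1.67875697e-06]), 'eef_pos': array([121.03106692, 510.62843563, 230.80204754]), 'ee_rot': array([-1.90033113e-04,  1.16132681e-01,  9.93233545e-01, -5.37818258e-04]), 'force': array([ 0.77234782, -0.13716186,  0.3773049 ]), 'wrist_torque': array([ 0.02676464, -0.01874933,  0.0109231 ]), 'grip_width': 0.9980621003228864} -18.700000000000003
```

View pics/top0.png

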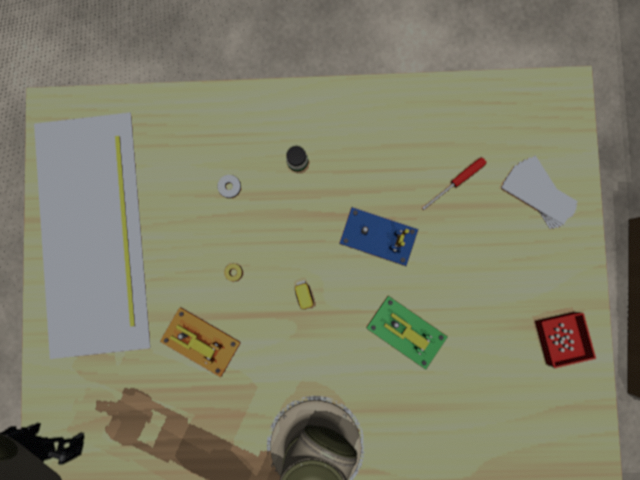

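View pics/side0.png

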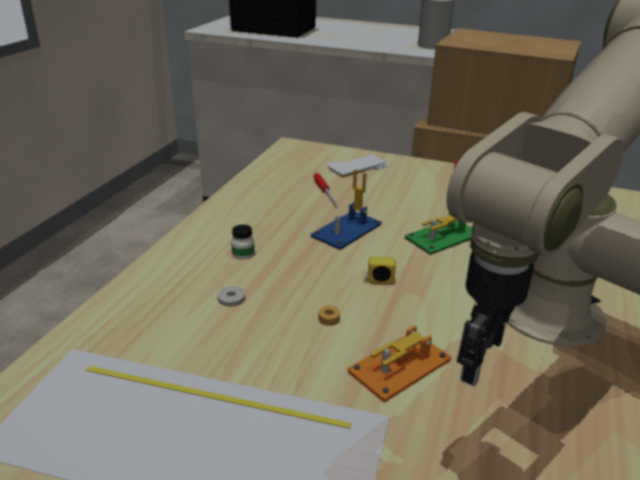

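The top view shows the spacer at (229,186), the bush at (233,272), and the blue stand with its post at (365,231) and its upright keeper at (402,240). The jar is at (297,158) and the tape at (304,296). In the side view the spacer is at (231,296), the bush at (329,314) and the stand at (346,228).

```bash
cat > m.py <<'E'
from h import *
def hsv(c): return cv2.cvtColor(c["pixels"],cv2.COLOR_RGB2HSV).astype(int)
def blob(m,seed,r):
    k=np.zeros(m.shape,np.uint8); cv2.circle(k,seed,r,1,-1); m=(m&(k>0)).astype(np.uint8)
    n,l,s,ce=cv2.connectedComponentsWithStats(m); i=1+np.argmax(s[1:,4]); return l==i
def near(a,u,v): return a
E
python3 - <<'E'
from m import *
T=dict(np.load("top0.npz")); S=dict(np.load("side0.npz"))
for nm,seeds in dict(spacer=((229,186),(231,296)),bush=((233,272),(329,314)),jar=((297,158),(242,240)),tape=((304,296),(382,270)),stand=((378,237),(346,226))).items():
    for c,sd,n in((T,seeds[0],'top'),(S,seeds[1],'side')):
        P=cloud(c); k=np.zeros((480,640),np.uint8); cv2.circle(k,sd,22 if nm!='stand' else 50,1,-1)
        m=(k>0)&(P[...,2]>6)
        m=blob(m,sd,50); q=P[m]; top=q[q[:,2]>np.percentile(q[:,2],97)-5]
        print(nm,n,m.sum(),'zmax',np.percentile(q[:,2],[50,90,97,100]).round(1),'mid',((top.min(0)+top.max(0))/2).round(1),'ext',np.ptp(top,axis=0).round(1),'mean',top.mean(0).round(1))
    
# blue plate
for c,n in((T,'top'),(S,'side')):
    H=hsv(c); P=cloud(c); m=(H[...,0]>100)&(H[...,0]<130)&(H[...,1]>120)&(H[...,2]>40)
    m=blob(m,(378,237) if n=='top' else (346,226),60); q=P[m&(P[...,2]<20)]
    r=cv2.minAreaRect(q[:,:2].astype(np.float32)); print('plate',n,m.sum(),r,cv2.boxPoints(r).round(1).tolist(),np.median(q[:,2]))
    hi=P[(P[...,2]>30)&cv2.dilate(m.astype(np.uint8),np.ones((45,45))).astype(bool)]
    print('high pts',len(hi)); 
    # print post-like points
    idx=np.argwhere((P[...,2]>35)&cv2.dilate(m.astype(np.uint8),np.ones((45,45))).astype(bool))
    for z0,z1 in((35,50),(50,58),(58,70),(70,110),(110,140),(140,180)):
        g=hi[(hi[:,2]>z0)&(hi[:,2]<=z1)]
        if len(g): print(z0,z1,len(g),g[:40:2].round(0)[:,:].tolist() if z0<70 else g.mean(0).round(1))
save("top_crop.png",T,(325,195,435,275),7); save("side_crop.png",S,(300,160,400,250),6)
E
```

```text
Traceback (most recent call last):
  File "h.py", line 13, in cloud
    return P@np.array(c["rotation"]).T+np.array(c["eye"])
           ~^~~~~~~~~~~~~~~~~~~~~~~~~~
ValueError: matmul: Input operand 1 has a mismatch in its core dimension 0, with gufunc signature (n?,k),(k,m?)->(n?,m?) (size 4 is different from 3)
```

Rotation is a quaternion, so I'll convert it.

```bash
sed -i 's/np.array(c\["rotation"\])/R(c)/g' h.py; cat >> h.py <<'E'
from scipy.spatial.transform import Rotation
def R(c): w,x,y,z=c["rotation"]; return Rotation.from_quat([x,y,z,w]).as_matrix()
E
cat > a.py <<'E'
from m import *
T=dict(np.load("top0.npz")); S=dict(np.load("side0.npz"))
print(R(T).round(3).tolist(),R(S).round(3).tolist())
for nm,seeds in dict(spacer=((229,186),(231,296)),bush=((233,272),(329,314)),jar=((297,158),(242,240)),tape=((304,296),(382,270))).items():
    for c,sd,n in((T,seeds[0],'top'),(S,seeds[1],'side')):
        P=cloud(c); m=blob(P[...,2]>6,sd,24); q=P[m]; top=q[q[:,2]>np.percentile(q[:,2],90)-5]
        print(nm,n,m.sum(),'z',np.percentile(q[:,2],[50,90,100]).round(1),'mid',((top.min(0)+top.max(0))/2).round(1),'ext',np.ptp(top,axis=0).round(1),'mean',top.mean(0).round(1))
for c,n in((T,'top'),(S,'side')):
    H=hsv(c); P=cloud(c); m=(H[...,0]>100)&(H[...,0]<130)&(H[...,1]>120)&(H[...,2]>40)
    m=blob(m,(378,237) if n=='top' else (346,226),60); q=P[m&(P[...,2]<20)]
    r=cv2.minAreaRect(q[:,:2].astype(np.float32)); print('plate',n,m.sum(),r,cv2.boxPoints(r).round(1).tolist(),np.median(q[:,2]))
    big=cv2.dilate(m.astype(np.uint8),np.ones((45,45))).astype(bool)
    for z0,z1 in((30,50),(50,58),(58,70),(70,110),(110,140),(140,180)):
        g=np.argwhere(big&(P[...,2]>z0)&(P[...,2]<=z1))
        if len(g): print(z0,z1,len(g),[(int(v),int(u),*P[v,u].round(0).astype(int).tolist()) for v,u in g[::max(1,len(g)//14)]])
save("top_crop.png",T,(325,195,435,275),7); save("side_crop.png",S,(300,160,400,250),6)
E
python3 a.py
```

```text
[[-0.029, -0.997, 0.073], [-0.999, 0.03, 0.024], [-0.027, -0.072, -0.997]] [[-0.943, -0.185, 0.277], [-0.332, 0.465, -0.821], [0.023, -0.866, -0.5]]
spacer top 384 z [  14.    16.9 1233. ] mid [554.9  97.8 622.5] ext [ 267.7  277.4 1221.2] mean [658.7 205.1  18.7]
spacer side 401 z [ 12.9  15.1 783.7] mid [407.5 668.7 396.9] ext [569.  984.9 773.5] mean [653.4 222.8  24.6]
bush top 231 z [  20.    23.5 1233. ] mid [437.   89.7 625.8] ext [  43.2  261.3 1214.5] mean [437.  194.6  35.9]
bush side 326 z [ 17.8  20.7 783.7] mid [292.5 667.6 399.8] ext [338.9 987.1 767.8] mean [437.1 204.5  22.5]
jar top 474 z [  68.3   72.2 1233. ] mid [582.3   5.3 650.1] ext [ 322.6   92.5 1165.8] mean [719.   27.   74.8]
jar side 684 z [ 44.7  70.  783.7] mid [435.3 581.7 424.4] ext [ 624.5 1159.   718.6] mean [714.7  41.7  76.8]
tape top 394 z [  56.3   60.1 1233. ] mid [383.   -1.1 644. ] ext [  76.    79.6 1178. ] mean [374.4  17.9  67.2]
tape side 706 z [ 41.   57.2 783.7] mid [263.8 579.5 417.9] ext [ 281.5 1163.4  731.5] mean [372.4  33.3  63.3]
plate top 2231 ((518.7061157226562, -174.1902618408
[... 5204 characters left out ...]
 496, -210, 72)]
110 140 24 [(186, 353, 520, -219, 110), (186, 355, 515, -221, 110), (186, 362, 494, -210, 119), (186, 363, 491, -210, 120), (186, 364, 487, -205, 122), (186, 365, 487, -214, 118), (187, 356, 511, -215, 111), (187, 359, 503, -217, 111), (187, 362, 493, -210, 116), (187, 363, 489, -202, 120), (187, 364, 490, -216, 114), (187, 365, 487, -217, 114), (188, 358, 505, -213, 110), (188, 360, 499, -213, 111), (188, 361, 496, -210, 113), (188, 362, 492, -205, 116), (188, 363, 489, -205, 116), (188, 364, 487, -207, 116), (188, 365, 486, -212, 114), (189, 361, 495, -206, 112), (189, 362, 493, -208, 112), (189, 363, 490, -210, 111), (189, 365, 485, -209, 113), (190, 362, 491, -203, 111)]
```

View pics/top_crop.png

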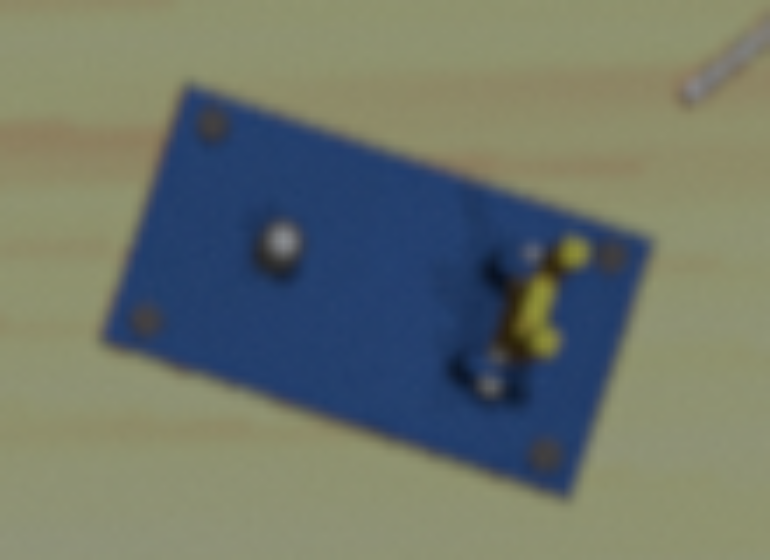

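View pics/side_crop.png

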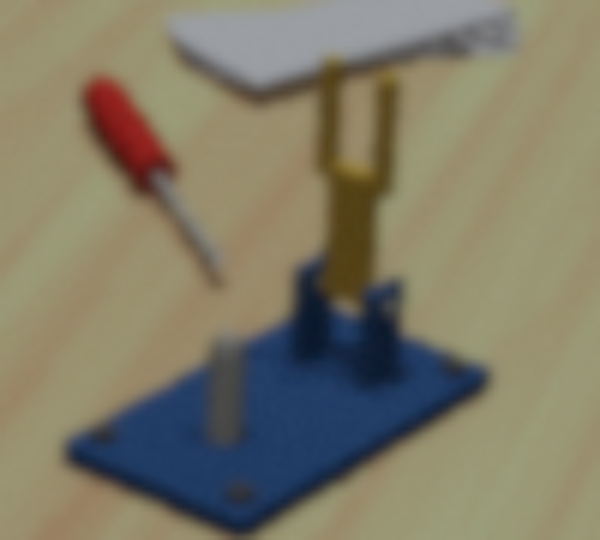

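The crops put the post tip at top pixel (365.3,229.3) and side pixel (338,216). The keeper is upright and its fork sits above the two blue cheeks. Next I triangulate the ring centres and the post.

```bash
cat >> m.py <<'E'
def tri(obs):
    A=np.zeros((3,3));b=np.zeros(3)
    for c,(u,v) in obs:
        d=ray(c,u,v,0)-np.array(c["eye"]); d/=np.linalg.norm(d); M=np.eye(3)-np.outer(d,d); A+=M;b+=M@np.array(c["eye"])
    p=np.linalg.solve(A,b); return p,[np.round(np.array(proj(c,p))-uv,2).tolist() for c,uv in obs]
def fill(m):
    o=np.zeros(m.shape,np.uint8); cs,_=cv2.findContours(m.astype(np.uint8),cv2.RETR_EXTERNAL,cv2.CHAIN_APPROX_NONE)
    cv2.drawContours(o,[max(cs,key=cv2.contourArea)],-1,1,-1); return o>0
E
cat > b.py <<'E'
from m import *
T=dict(np.load("top0.npz")); S=dict(np.load("side0.npz"))
for nm,seeds in dict(spacer=((229,186),(231,296)),bush=((233,272),(329,314)),jar=((297,158),(242,240)),tape=((304,296),(382,270))).items():
    ob=[]
    for c,sd,n in((T,seeds[0],'top'),(S,seeds[1],'side')):
        P=cloud(c); m=(P[...,2]>5)&(P[...,2]<200); m=fill(blob(m,sd,24)); q=P[m]; zt=np.percentile(q[:,2],80)
        w,_=[0,0]; uv=np.argwhere(m)[:,::-1].mean(0); ob.append((c,uv))
        t=q[(q[:,2]>zt-6)&(q[:,2]<200)]
        print(nm,n,m.sum(),'z80',zt.round(1),'mid top',((t.min(0)+t.max(0))/2).round(1),'ext',np.ptp(t,axis=0).round(1),'blobray@z/2',ray(c,*uv,zt/2).round(1))
    p,e=tri(ob); print('   tri centre',p.round(1),e)
p,e=tri([(T,(365.3,229.3)),(S,(338,216.2))]); print('post tip',p.round(1),e)
for c,uv in((T,(365.3,229.3)),(S,(338,216.2))): print(ray(c,*uv,61).round(1))
p,e=tri([(S,(300+226/6-.5,160+438/6-.5)),]*1+[(T,(364.5,231.5))]); print('post foot-ish',p.round(1),e)
E
python3 b.py
```

```text
spacer top 425 z80 15.9 mid top [659.6 206.4  15.5] ext [58.1 60.  11.2] blobray@z/2 [660.8 207.1   7.9]
spacer side 429 z80 14.3 mid top [662.  208.1  13.3] ext [60.  63.6  9.9] blobray@z/2 [663.7 204.4   7.2]
   tri centre [661.4 207.1   9.3] [[-0.12, -0.3], [0.37, 0.08]]
bush top 273 z80 22.2 mid top [437.  198.3  21.4] ext [43.2 44.7 10.2] blobray@z/2 [437.1 199.2  11.1]
bush side 338 z80 19.8 mid top [439.  198.5  18.9] ext [45.9 48.8 10. ] blobray@z/2 [440.5 195.1   9.9]
   tri centre [438.1 199.1  13.2] [[-0.12, -0.4], [0.51, 0.06]]
jar top 475 z80 71.2 mid top [720.   28.2  71. ] ext [48.2 47.3 11. ] blobray@z/2 [720.2  27.8  35.6]
jar side 688 z80 68.2 mid top [721.9  28.2  67.9] ext [51.2 52.2 10.7] blobray@z/2 [723.8  25.1  34.1]
   tri centre [721.1  28.1  36. ] [[-0.15, -0.39], [0.42, 0.1]]
tape top 397 z80 58.7 mid top [373.1  18.5  57.9] ext [60.9 40.9 10.2] blobray@z/2 [374.9  19.5  29.3]
tape side 714 z80 55.4 mid top [375.9  21.9  55.1] ext [64.1 48.2 11.2] blobray@z/2 [377.1  15.5  27.7]
   tri centre [375.6  19.6  30.6] [[-0.06, -0.24], [0.27, 0.01]]
post tip [ 532.5 -137.6   59. ] [[0.01, 0.03], [-0.03, -0.0]]
[ 532.4 -137.5   61. ]
[ 531.3 -134.    61. ]
post foot-ish [ 532.5 -139.2   10.3] [[0.36, 0.04], [-0.11, -0.35]]
```

>>> play_rows(deltas=[[0.84, -0.47, -0.1, 0, 0, -1, 1], [0.84, -0.47, -0.1, 0, 0, -1, 1], [0.84, -0.47, -0.1, 0, 0, -1, 1], [0.84, -0.47, -0.1, 0, 0, -1, 1], [0.84, -0.47, -0.1, 0, 0, -1, 1], [0.84, -0.47, -0.1, 0, 0, -1, 1], [0.84, -0.47, -0.1, 0, 0, -1, 1], [0.84, -0.47, -0.1, 0, 0, -1, 1]], squeeze=60)

```text
time_s: 0.77
eef_pos: [391.3, 359.1, 198.9]
ee_rot: [-0.0, 0.512, 0.859, -0.0]
force: [-0.3, 0.4, 0.0]
grip_width: 0.998
```

>>> play_rows(deltas=[[0.84, -0.47, -0.1, 0, 0, -1, 1], [0.84, -0.47, -0.1, 0, 0, -1, 1], [0.84, -0.47, -0.1, 0, 0, -1, 1], [0.84, -0.47, -0.1, 0, 0, -1, 1], [0.84, -0.47, -0.1, 0, 0, -1, 1], [0.84, -0.47, -0.1, 0, 0, -1, 1], [0.84, -0.47, -0.1, 0, 0, -1, 1], [0, 0, 0, 0, 0, 0, 1]])

```text
time_s: 1.43
eef_pos: [629.0, 224.2, 168.5]
ee_rot: [0.0, 0.788, 0.616, -0.001]
force: [-0.6, 0.2, 0.3]
grip_width: 1.002
```

>>> play_rows(deltas=[[0.8, -0.44, -0.5, 0, 0, -1, 1], [0, 0, -0.8, 0, 0, 0, 1], [0, 0, -0.8, 0, 0, 0, 1], [0, 0, -0.6, 0, 0, 0, 1], [0, 0, 0, 0, 0, 0, 1]])

```text
time_s: 1.85
eef_pos: [654.1, 210.8, 57.0]
ee_rot: [-0.002, 0.816, 0.578, -0.005]
force: [-1.0, 0.2, -0.4]
grip_width: 1.0
```

```bash
cat > shot.py <<'E'
import sys
from m import *
n,cam,x0,y0,x1,y1,s=sys.argv[1:]; c=capture(cam); np.savez(n+".npz",**c); save(n+".png",c,tuple(map(int,(x0,y0,x1,y1))),float(s))
st=sensors.sense(); print(st["eef_pos"].round(1),st["joints"].round(2))
E
python3 shot.py s1 side 180 230 300 330 6
```

```text
[655.6 211.2  60.7] [0.14 0.83 1.11 0.   1.2  0.48]
```

View pics/s1.png

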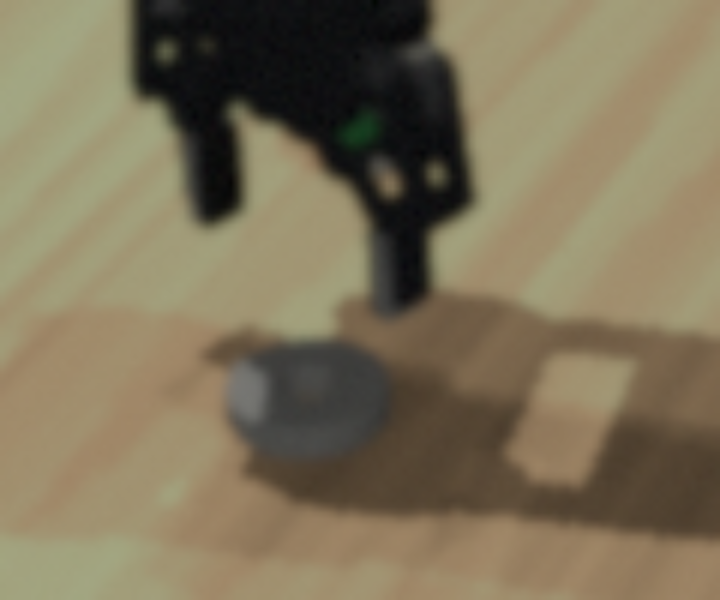

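The gripper straddles the spacer: its fingertips are at crop (212,220) and (400,310), and the ring is at (308,400). I'll correct by a few mm and go down.

>>> play_rows(deltas=[[0.14, -0.11, -0.4, 0, 0, 0, 1], [0, 0, -0.4, 0, 0, 0, 1], [0, 0, -0.4, 0, 0, 0, 1], [0, 0, -0.2, 0, 0, 0, 1], [0, 0, 0, 0, 0, 0, 1], [0, 0, 0, 0, 0, 0, 1]])

```text
time_s: 2.4
eef_pos: [663.3, 207.1, 8.9]
ee_rot: [0.0, 0.816, 0.578, 0.001]
force: [-0.6, -0.7, 0.7]
grip_width: 0.998
```

>>> play_rows(deltas=[[0, 0, 0, 0, 0, 0, -1], [0, 0, 0, 0, 0, 0, -1], [0, 0, 0, 0, 0, 0, -1], [0, 0, 0, 0, 0, 0, -1], [0, 0, 0, 0, 0, 0, -1]], squeeze=60)

```text
time_s: 2.82
eef_pos: [668.1, 206.2, 13.8]
ee_rot: [0.004, 0.816, 0.578, 0.006]
force: [10.8, -8.9, 14.2]
grip_width: 0.299
```

The tips were too high and rode over the ring. I'll open and look again.

>>> play_rows(deltas=[[0, 0, 0.5, 0, 0, 0, 1], [0, 0, 0.5, 0, 0, 0, 1], [0, 0, 0, 0, 0, 0, 1], [0, 0, 0, 0, 0, 0, 1], [0, 0, 0, 0, 0, 0, 1]])

```text
time_s: 3.23
eef_pos: [662.4, 206.9, 46.8]
ee_rot: [-0.0, 0.816, 0.578, -0.0]
force: [0.3, -0.1, 0.1]
grip_width: 0.985
```

```bash
cat > ring.py <<'E'
import sys
from m import *
x,y,h=map(float,sys.argv[1:]); c=capture("side"); np.savez("last.npz",**c); P=cloud(c)
u,v=map(int,proj(c,(x,y,h))); 
m=(P[...,2]>4)&(P[...,2]<h+6)&(np.hypot(P[...,0]-x,P[...,1]-y)<55); q=P[fill(blob(m,(u,v),45))]; q=q[(q[:,2]>4)&(q[:,2]<h+6)]
t=q[q[:,2]>h-5]; print(len(q),((t.min(0)+t.max(0))/2).round(1),np.ptp(t,axis=0).round(1))
st=sensors.sense(); print(st["eef_pos"].round(1),st["force"].round(1),st["grip_width"])
save("ring_%d.png"%(st["time_s"]*100),c,(u-60,v-50,u+60,v+50),4)
E
python3 ring.py 661 206 14; ls pics
```

```text
428 [651.9 210.1  14.4] [60.2 64.7 10.7]
[662.2 206.8  46.3] [-0.1  0.2 -0.7] 0.993229017240523
ring_328.png
s1.png
side0.png
side_crop.png
top0.png
top_crop.png
```

>>> play_rows(deltas=[[-0.27, 0.05, -0.4, 0, 0, 0, 1], [0, 0, -0.4, 0, 0, 0, 1], [0, 0, -0.3, 0, 0, 0, 1], [0, 0, -0.06, 0, 0, 0, 1], [0, 0, 0, 0, 0, 0, 1], [0, 0, 0, 0, 0, 0, 1], [0, 0, 0, 0, 0, 0, 1]])

```text
time_s: 3.87
eef_pos: [652.6, 208.9, 1.8]
ee_rot: [0.0, 0.816, 0.578, 0.001]
force: [-0.3, -0.2, -0.1]
grip_width: 0.995
```

>>> play_rows(deltas=[[0, 0, -0.02, 0, 0, 0, -1], [0, 0, 0, 0, 0, 0, -1], [0, 0, 0, 0, 0, 0, -1]])

```text
time_s: 4.12
eef_pos: [652.3, 209.0, 1.5]
ee_rot: [0.0, 0.816, 0.578, 0.0]
force: [-2.1, -1.2, 3.8]
grip_width: 0.675
```

>>> play_rows(deltas=[[0, 0, 0, 0, 0, 0, -1], [0, 0, 0, 0, 0, 0, -1]])

```text
time_s: 4.28
eef_pos: [652.3, 209.0, 1.5]
ee_rot: [0.0, 0.816, 0.578, 0.001]
force: [-2.2, 1.3, 7.4]
grip_width: 0.671
```

>>> play_rows(deltas=[[0, 0, 0.3, 0, 0, 0, -1], [0, 0, 0.7, 0, 0, 0, -1], [0, 0, 0.9, 0, 0, 0, -1], [0, 0, 0.8, 0, 0, 0, -1], [0, 0, 0, 0, 0, 0, -1], [0, 0, 0, 0, 0, 0, -1]])

```text
time_s: 4.78
eef_pos: [652.7, 209.0, 110.5]
ee_rot: [0.001, 0.816, 0.578, 0.002]
force: [-0.2, 0.4, -3.5]
grip_width: 0.668
```

```bash
cat > held.py <<'E'
# held / lone ring in the side view: depth points within a z band near a guess
import sys
from m import *
x,y,zlo,zhi,rad=map(float,sys.argv[1:6]); c=capture("side"); np.savez("last.npz",**c); P=cloud(c)
H=hsv(c); m=(np.hypot(P[...,0]-x,P[...,1]-y)<rad+12)&(P[...,2]>zlo)&(P[...,2]<zhi)
q=P[m]; print(len(q),"mid",((q.min(0)+q.max(0))/2).round(1),"ext",np.ptp(q,axis=0).round(1))
st=sensors.sense(); print(st["eef_pos"].round(1),st["force"].round(1),round(float(st["grip_width"]),3),st["time_s"])
u,v=map(int,proj(c,(x,y,(zlo+zhi)/2))); save(sys.argv[6],c,(u-50,v-45,u+50,v+40),6)
E
python3 held.py 652 209 95 125 30 held1.png
```

```text
393 mid [652.5 211.4 116.5] ext [77.6 62.4 16.8]
[651.7 208.8 108.1] [-0.9  0.6 -3.1] 0.671 4.8333
```

View pics/held1.png

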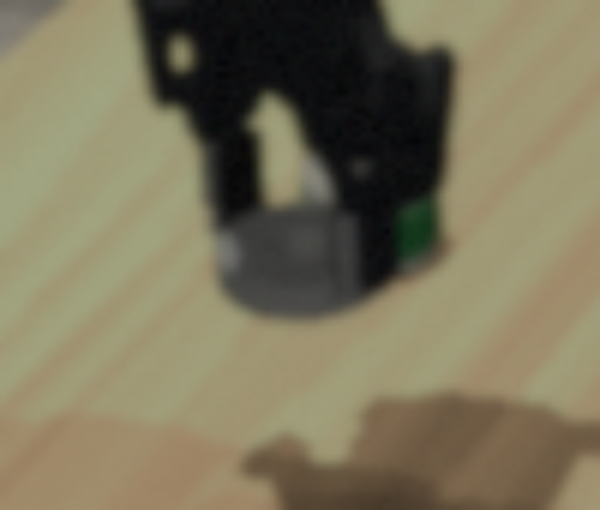

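The spacer is gripped level between the fingers, with the ring at crop (290,260). I'll carry it to the post.

>>> play_rows(deltas=[[-0.3, -0.86, 0, 0, 0, 0, -1], [-0.33, -0.96, 0, 0, 0, 0, -1], [-0.33, -0.96, 0, 0, 0, 0, -1], [-0.33, -0.96, 0, 0, 0, 0, -1], [-0.33, -0.96, 0, 0, 0, 0, -1], [-0.33, -0.96, 0, 0, 0, 0, -1], [-0.33, -0.96, 0, 0, 0, 0, -1], [-0.33, -0.96, 0, 0, 0, 0, -1]])

```text
time_s: 5.5
eef_pos: [545.7, -95.6, 106.6]
ee_rot: [-0.001, 0.816, 0.578, -0.001]
force: [0.5, -1.1, -3.5]
grip_width: 0.666
```

>>> play_rows(deltas=[[-0.33, -0.96, 0, 0, 0, 0, -1], [0, 0, 0, 0, 0, 0, -1], [0, 0, 0, 0, 0, 0, -1]])

```text
time_s: 5.75
eef_pos: [533.0, -134.2, 106.7]
ee_rot: [-0.001, 0.817, 0.577, -0.001]
force: [0.5, 1.0, -2.8]
grip_width: 0.671
```

>>> play_rows(deltas=[[0, 0, -0.4, 0, 0, 0, -1], [0, 0, -0.4, 0, 0, 0, -1], [0, 0, 0, 0, 0, 0, -1], [0, 0, 0, 0, 0, 0, -1]])

```text
time_s: 6.08
eef_pos: [533.9, -131.5, 75.1]
ee_rot: [-0.001, 0.815, 0.579, -0.001]
force: [0.7, 0.1, -2.1]
grip_width: 0.67
```

```bash
python3 held.py 532 -136 66 92 30 held2.png; python3 - <<'E'
from m import *
c=dict(np.load("last.npz")); P=cloud(c)
# post sides under the ring and ring extremes, in pixels
z=P[...,2]; m=(np.hypot(P[...,0]-532,P[...,1]+136)<20)&(z>16)&(z<64)
for v in sorted(set(np.argwhere(m)[:,0])): print(int(v),np.argwhere(m[v]).ravel()[[0,-1]],P[v][m[v]][:,1].max().round(0),end=' | ')
for p in((532,-136,12),(532,-136,62),(533,-134.5,74),(533,-134.5,88)): print(np.round(proj(c,p),1))
E
```

```text
289 mid [ 533.8 -128.1   82.2] ext [79.6 59.2 19.1]
[ 534.5 -131.9   76.1] [ 0.2  0.7 -0.9] 0.672 6.1333
218 [335 340] -131.0 | 219 [335 340] -128.0 | 220 [335 340] -124.0 | 221 [334 340] -128.0 | 222 [334 340] -128.0 | 223 [334 340] -129.0 | 224 [334 340] -125.0 | 225 [334 340] -132.0 | 226 [334 339] -128.0 | 227 [334 339] -129.0 | 228 [334 339] -127.0 | 229 [334 339] -128.0 | 230 [334 339] -125.0 | 231 [334 338] -128.0 | 232 [336 338] -126.0 | 233 [338 338] -127.0 | [337.4 232.6]
[338.  215.5]
[337.6 211.5]
[337.8 206.5]
```

View pics/held2.png

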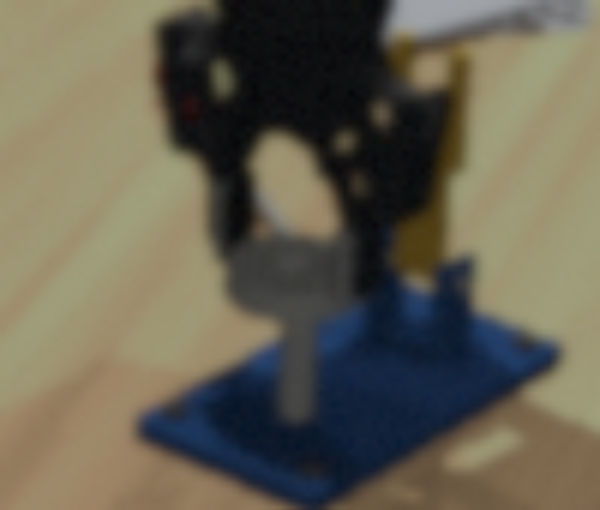

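The picture shows the ring above the post, with the post at crop (297,370) and the ring at about (291,275). The TCP is about 4 mm too far in +y, so I'll correct and lower gently.

>>> play_rows(deltas=[[-0.04, -0.09, 0, 0, 0, 0, -1], [0, 0, 0, 0, 0, 0, -1], [0, 0, -0.15, 0, 0, 0, -1], [0, 0, -0.1, 0, 0, 0, -1], [0, 0, 0, 0, 0, 0, -1]])

```text
time_s: 6.55
eef_pos: [532.2, -136.1, 65.1]
ee_rot: [-0.001, 0.816, 0.578, -0.0]
force: [-0.3, 0.4, -3.0]
grip_width: 0.666
```

Next I lower over the taper in small steps and watch the force.

>>> play_rows(deltas=[[0, 0, -0.1, 0, 0, 0, -1], [0, 0, -0.1, 0, 0, 0, -1], [0, 0, -0.1, 0, 0, 0, -1], [0, 0, 0, 0, 0, 0, -1]])

```text
time_s: 6.88
eef_pos: [532.5, -136.4, 53.2]
ee_rot: [-0.0, 0.816, 0.578, -0.0]
force: [0.5, -1.2, -3.0]
grip_width: 0.67
```

The spacer is on the post with no side force. I'll keep lowering.

>>> play_rows(deltas=[[0, 0, -0.15, 0, 0, 0, -1], [0, 0, -0.15, 0, 0, 0, -1], [0, 0, -0.15, 0, 0, 0, -1], [0, 0, -0.15, 0, 0, 0, -1], [0, 0, -0.15, 0, 0, 0, -1], [0, 0, -0.08, 0, 0, 0, -1], [0, 0, 0, 0, 0, 0, -1]])

```text
time_s: 7.47
eef_pos: [532.5, -136.4, 20.1]
ee_rot: [-0.0, 0.816, 0.578, -0.0]
force: [0.2, -1.1, -3.0]
grip_width: 0.668
```

>>> play_rows(deltas=[[0, 0, -0.04, 0, 0, 0, -1], [0, 0, -0.03, 0, 0, 0, -1], [0, 0, 0, 0, 0, 0, -1]])

```text
time_s: 7.72
eef_pos: [532.8, -136.3, 18.1]
ee_rot: [0.0, 0.816, 0.578, 0.0]
force: [-0.2, 0.2, -2.6]
grip_width: 0.667
```

>>> play_rows(deltas=[[0, 0, -0.05, 0, 0, 0, -1], [0, 0, -0.03, 0, 0, 0, -1], [0, 0, 0, 0, 0, 0, -1]])

```text
time_s: 7.97
eef_pos: [532.7, -136.3, 14.7]
ee_rot: [-0.0, 0.816, 0.578, -0.0]
force: [0.6, -1.5, -2.8]
grip_width: 0.667
```

>>> play_rows(deltas=[[0, 0, -0.03, 0, 0, 0, -1], [0, 0, -0.02, 0, 0, 0, -1], [0, 0, 0, 0, 0, 0, -1]])

```text
time_s: 8.22
eef_pos: [532.8, -136.4, 13.6]
ee_rot: [0.0, 0.816, 0.578, 0.0]
force: [-3.3, 1.0, 5.4]
grip_width: 0.667
```

The spacer is seated: contact came at z 13.6, where I expected 13.5. I'll release and lift straight up.

>>> play_rows(deltas=[[0, 0, 0, 0, 0, 0, 0.6], [0, 0, 0, 0, 0, 0, 1], [0, 0, 0, 0, 0, 0, 1], [0, 0, 0.3, 0, 0, 0, 1], [0, 0, 0.7, 0, 0, 0, 1], [0, 0, 0.9, 0, 0, 0, 1], [0, 0, 0.9, 0, 0, 0, 1], [0, 0, 0, 0, 0, 0, 1]])

```text
time_s: 8.88
eef_pos: [535.6, -137.6, 132.5]
ee_rot: [0.005, 0.816, 0.578, 0.003]
force: [0.1, -0.2, 0.7]
grip_width: 1.001
```

>>> play_rows(deltas=[[-0.27, 0.96, 0, 0, 0, 0, 1], [-0.27, 0.96, 0, 0, 0, 0, 1], [-0.27, 0.96, 0, 0, 0, 0, 1], [-0.27, 0.96, 0, 0, 0, 0, 1], [-0.27, 0.96, 0, 0, 0, 0, 1], [-0.27, 0.96, 0, 0, 0, 0, 1], [-0.27, 0.96, 0, 0, 0, 0, 1], [-0.27, 0.96, 0, 0, 0, 0, 1]])

```text
time_s: 9.55
eef_pos: [445.6, 172.6, 125.7]
ee_rot: [0.0, 0.816, 0.578, 0.001]
force: [-0.3, -0.6, 0.3]
grip_width: 0.996
```

```bash
python3 held.py 532.5 -136 18 45 30 seat1.png; python3 - <<'E'
from m import *
c=dict(np.load("last.npz")); P=cloud(c); d=np.hypot(P[...,0]-532.5,P[...,1]+136)
for a,b in((12,22),(22,28)): q=P[(d>a)&(d<b)&(P[...,2]>5)&(P[...,2]<60)]; print(a,b,len(q),np.percentile(q[:,2],[10,50,90]).round(1))
b=dict(np.load("side0.npz")); Q=cloud(b)
q=np.hypot(Q[...,0]-440,Q[...,1]-198)<20; print("bush z",np.percentile(Q[q][:,2],[50,90]))
E
```

```text
36 mid [ 530.9 -117.2   23.3] ext [50.1 28.2 10.3]
[443.3 178.  125.7] [-3.1  4.7 -0.3] 1.003 9.6
12 22 4 [24.  25.1 25.8]
22 28 21 [10.3 16.6 26.2]
bush z [18.32152631 20.87712958]
```

View pics/seat1.png

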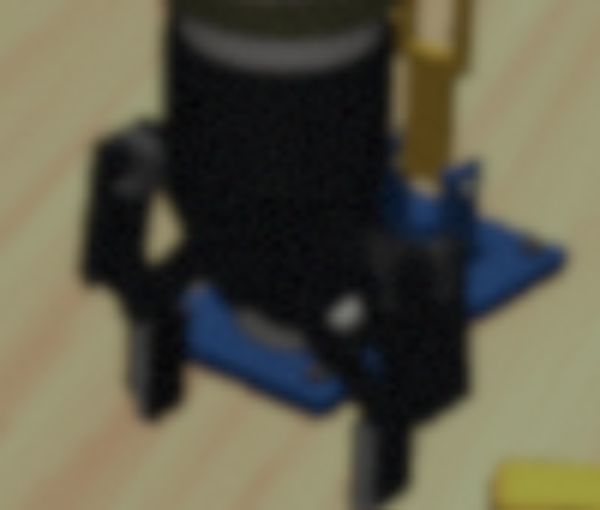

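The gripper hides most of the stand, but the spacer's visible front, at crop (275,330), reads about 25 mm, which is seated height. The keeper is still upright. Now the bush.

>>> play_rows(deltas=[[-0.12, 0.5, -0.6, 0, 0, 0, 1], [0, 0, -0.8, 0, 0, 0, 1], [0, 0, -0.6, 0, 0, 0, 1], [0, 0, 0, 0, 0, 0, 1], [0, 0, 0, 0, 0, 0, 1]])

```text
time_s: 10.02
eef_pos: [441.5, 190.8, 45.2]
ee_rot: [-0.0, 0.816, 0.578, -0.0]
force: [0.7, 0.0, 0.3]
grip_width: 1.004
```

```bash
python3 ring.py 438.5 198 20; python3 - <<'E'
from m import *
c=capture("side"); P=cloud(c); d=np.hypot(P[...,0]-532.5,P[...,1]+136)
for a,b in((12,22),(22,28)): q=P[(d>a)&(d<b)&(P[...,2]>5)&(P[...,2]<60)]; print(a,b,len(q),np.percentile(q[:,2],[10,50,90]).round(1))
E
```

```text
348 [438.6 197.7  19.9] [44.3 51.5  9.8]
[442.3 190.8  46.2] [-1.  -0.8  1.1] 0.9987871153929295Traceback (most recent call last):
  File "<stdin>", line 3, in <module>
    return _quantile_unchecked(
        a, q, axis, out, overwrite_input, method, keepdims, weights)
    return _ureduce(a,
                    func=_quantile_ureduce_func,
    ...<5 lines>...
                    overwrite_input=overwrite_input,
                    method=method)
    r = func(a, **kwargs)
    result = _quantile(arr,
                       quantiles=q,
    ...<2 lines>...
                       out=out,
                       weights=wgt)
    slices_having_nans = np.isnan(arr[-1, ...])
                                  ~~~^^^^^^^^^
IndexError: index -1 is out of bounds for axis 0 with size 0
```

>>> play_rows(deltas=[[-0.1, 0.18, 0, 0, 0, 0, 1], [0, 0, -0.4, 0, 0, 0, 1], [0, 0, -0.4, 0, 0, 0, 1], [0, 0, -0.2, 0, 0, 0, 1], [0, 0, 0, 0, 0, 0, 1], [0, 0, 0, 0, 0, 0, 1]])

```text
time_s: 10.62
eef_pos: [437.8, 198.2, 5.6]
ee_rot: [0.0, 0.816, 0.578, 0.0]
force: [-0.7, 0.3, -0.0]
grip_width: 1.0
```

>>> play_rows(deltas=[[0, 0, 0, 0, 0, 0, -1], [0, 0, 0, 0, 0, 0, -1], [0, 0, 0, 0, 0, 0, -1], [0, 0, 0, 0, 0, 0, -1], [0, 0, 0, 0, 0, 0, -1], [0, 0, 0, 0, 0, 0, -1]])

```text
time_s: 11.12
eef_pos: [438.0, 198.1, 6.0]
ee_rot: [0.0, 0.816, 0.578, 0.001]
force: [-3.0, -1.2, 11.6]
grip_width: 0.514
```

>>> play_rows(deltas=[[0, 0, 0.3, 0, 0, 0, -1], [0, 0, 0.7, 0, 0, 0, -1], [0, 0, 0.9, 0, 0, 0, -1], [0, 0, 0.9, 0, 0, 0, -1], [0, 0, 0, 0, 0, 0, -1], [0, 0, 0, 0, 0, 0, -1]])

```text
time_s: 11.62
eef_pos: [438.1, 198.2, 118.1]
ee_rot: [0.001, 0.816, 0.578, 0.001]
force: [0.2, 0.0, -4.1]
grip_width: 0.509
```

>>> play_rows(deltas=[[0.26, -0.92, 0, 0, 0, 0, -1], [0.26, -0.92, 0, 0, 0, 0, -1], [0.26, -0.92, 0, 0, 0, 0, -1], [0.26, -0.92, 0, 0, 0, 0, -1], [0.26, -0.92, 0, 0, 0, 0, -1], [0.26, -0.92, 0, 0, 0, 0, -1], [0.26, -0.92, 0, 0, 0, 0, -1], [0.26, -0.92, 0, 0, 0, 0, -1]])

```text
time_s: 12.28
eef_pos: [519.9, -98.0, 114.8]
ee_rot: [-0.002, 0.816, 0.578, -0.001]
force: [1.8, -0.2, -2.8]
grip_width: 0.51
```

>>> play_rows(deltas=[[0.26, -0.92, 0, 0, 0, 0, -1], [0, 0, -0.4, 0, 0, 0, -1], [0, 0, -0.4, 0, 0, 0, -1], [0, 0, 0, 0, 0, 0, -1], [0, 0, 0, 0, 0, 0, -1]])

```text
time_s: 12.7
eef_pos: [530.1, -132.6, 83.1]
ee_rot: [-0.002, 0.816, 0.578, -0.001]
force: [0.4, 1.2, -2.6]
grip_width: 0.508
```

```bash
python3 held.py 532.5 -136 70 110 23 held3.png; python3 - <<'E'
from m import *
c=dict(np.load("last.npz")); P=cloud(c); d=np.hypot(P[...,0]-532.5,P[...,1]+136)
for a,b in((10,22),(22,28)): q=P[(d>a)&(d<b)&(P[...,2]>5)&(P[...,2]<60)]; print(a,b,len(q),np.percentile(q[:,2],[10,50,90]).round(1))
q=P[(d<45)&(P[...,2]>18)&(P[...,2]<34)]; print('spacer',((q.min(0)+q.max(0))/2).round(1),np.ptp(q,axis=0).round(1))
E
```

```text
270 mid [ 532.4 -129.    92.3] ext [66.3 45.5 35.3]
[ 530.8 -132.7   84.3] [ 0.4  0.9 -0.6] 0.508 12.75
10 22 77 [23.1 25.9 28.6]
22 28 111 [11.4 23.  27.1]
spacer [ 533.8 -134.1   25.9] [58.6 64.5 15.4]
```

View pics/held3.png

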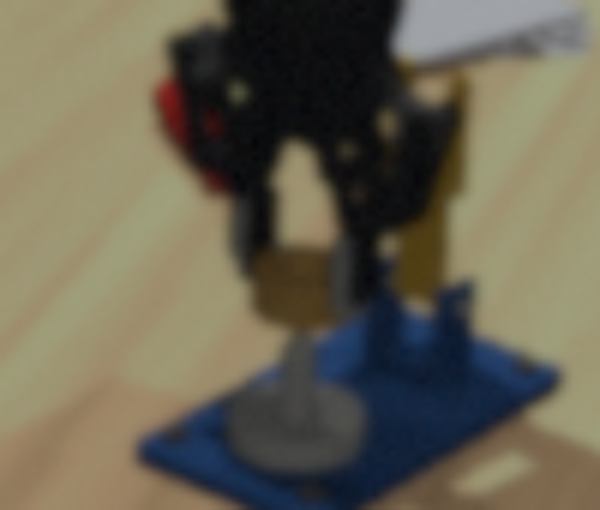

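The spacer lies flat round the post foot, at crop (297,425) with its top at about 26 mm. The bush is held above the post tip, at (297,285). I'll correct a few mm and lower.

>>> play_rows(deltas=[[0.05, -0.09, 0, 0, 0, 0, -1], [0, 0, 0, 0, 0, 0, -1], [0, 0, -0.25, 0, 0, 0, -1], [0, 0, -0.1, 0, 0, 0, -1], [0, 0, 0, 0, 0, 0, -1]])

```text
time_s: 13.17
eef_pos: [532.4, -136.3, 69.6]
ee_rot: [-0.001, 0.816, 0.578, -0.001]
force: [-0.4, 0.5, -2.3]
grip_width: 0.507
```

>>> play_rows(deltas=[[0, 0, -0.1, 0, 0, 0, -1], [0, 0, -0.1, 0, 0, 0, -1], [0, 0, 0, 0, 0, 0, -1]])

```text
time_s: 13.42
eef_pos: [532.8, -136.6, 62.1]
ee_rot: [-0.001, 0.816, 0.578, -0.0]
force: [-0.1, -0.1, -2.8]
grip_width: 0.51
```

Seating is expected at z ≈ 6+26 = 32.

>>> play_rows(deltas=[[0, 0, -0.1, 0, 0, 0, -1], [0, 0, -0.1, 0, 0, 0, -1], [0, 0, -0.1, 0, 0, 0, -1], [0, 0, 0, 0, 0, 0, -1]])

```text
time_s: 13.75
eef_pos: [532.7, -136.6, 50.0]
ee_rot: [-0.001, 0.816, 0.578, -0.0]
force: [-0.4, -1.3, -1.8]
grip_width: 0.506
```

>>> play_rows(deltas=[[0, 0, -0.1, 0, 0, 0, -1], [0, 0, -0.1, 0, 0, 0, -1], [0, 0, -0.08, 0, 0, 0, -1], [0, 0, 0, 0, 0, 0, -1]])

```text
time_s: 14.08
eef_pos: [532.8, -136.6, 38.9]
ee_rot: [-0.001, 0.816, 0.578, -0.0]
force: [-0.1, -0.2, -3.0]
grip_width: 0.507
```

>>> play_rows(deltas=[[0, 0, -0.05, 0, 0, 0, -1], [0, 0, 0, 0, 0, 0, -1], [0, 0, 0, 0, 0, 0, -1]])

```text
time_s: 14.33
eef_pos: [533.2, -136.8, 37.7]
ee_rot: [0.0, 0.816, 0.578, 0.0]
force: [0.2, 0.2, -2.4]
grip_width: 0.506
```

>>> play_rows(deltas=[[0, 0, -0.06, 0, 0, 0, -1], [0, 0, -0.03, 0, 0, 0, -1], [0, 0, 0, 0, 0, 0, -1]])

```text
time_s: 14.58
eef_pos: [533.0, -136.7, 33.8]
ee_rot: [-0.0, 0.816, 0.578, -0.0]
force: [0.2, -0.8, -2.1]
grip_width: 0.507
```

>>> play_rows(deltas=[[0, 0, -0.03, 0, 0, 0, -1], [0, 0, 0, 0, 0, 0, -1], [0, 0, 0, 0, 0, 0, -1]])

```text
time_s: 14.83
eef_pos: [533.1, -136.8, 32.9]
ee_rot: [-0.0, 0.816, 0.578, -0.0]
force: [0.0, 0.5, -3.2]
grip_width: 0.507
```

>>> play_rows(deltas=[[0, 0, -0.04, 0, 0, 0, -1], [0, 0, 0, 0, 0, 0, -1], [0, 0, 0, 0, 0, 0, -1]])

```text
time_s: 15.08
eef_pos: [533.3, -136.9, 32.1]
ee_rot: [0.0, 0.816, 0.578, 0.0]
force: [-2.7, 0.7, 5.5]
grip_width: 0.506
```

The bush is seated: contact came at 32.1 where I expected about 32. I'll release, rise clear, and shut the fingers.

>>> play_rows(deltas=[[0, 0, 0, 0, 0, 0, 0.3], [0, 0, 0, 0, 0, 0, 1], [0, 0, 0, 0, 0, 0, 1], [0, 0, 0.3, 0, 0, 0, 1], [0, 0, 0.8, 0, 0, 0, 1], [0, 0, 1, 0, 0, 0, 1], [0, 0, 1, 0, 0, 0, 1], [0, 0, 1, 0, 0, 0, -1]])

```text
time_s: 15.75
eef_pos: [532.8, -136.6, 197.2]
ee_rot: [-0.0, 0.816, 0.578, -0.0]
force: [0.7, -0.9, 0.3]
grip_width: 0.882
```

>>> play_rows(deltas=[[0, 0, 0.3, 0, 0, 0, -1], [0, 0, 0, 0, 0, 0, -1], [0, 0, 0, 0, 0, 0, -1], [0, 0, 0, 0, 0, 0, -1]])

```text
time_s: 16.08
eef_pos: [532.6, -136.5, 205.7]
ee_rot: [-0.001, 0.816, 0.578, -0.001]
force: [0.3, 0.4, -0.1]
grip_width: 0.301
```

```bash
python3 held.py 532.5 -136 30 60 30 seat2.png; python3 - <<'E'
from m import *
c=dict(np.load("last.npz")); P=cloud(c); d=np.hypot(P[...,0]-532.5,P[...,1]+136)
q=P[(d>10)&(d<21)&(P[...,2]>5)&(P[...,2]<65)]; print(len(q),np.percentile(q[:,2],[10,50,90]).round(1))
q=P[(d<40)&(P[...,2]>38)&(P[...,2]<52)]; print('bush',((q.min(0)+q.max(0))/2).round(1),np.ptp(q,axis=0).round(1))
E
```

```text
212 mid [ 532.7 -131.3   45. ] ext [46.4 49.6 29.8]
[ 532.6 -136.5  205.5] [-0.3 -0.1  0.3] 0.204 16.1333
113 [27.1 43.8 46.6]
bush [ 532.7 -133.6   44.9] [46.4 45.  13.7]
```

View pics/seat2.png

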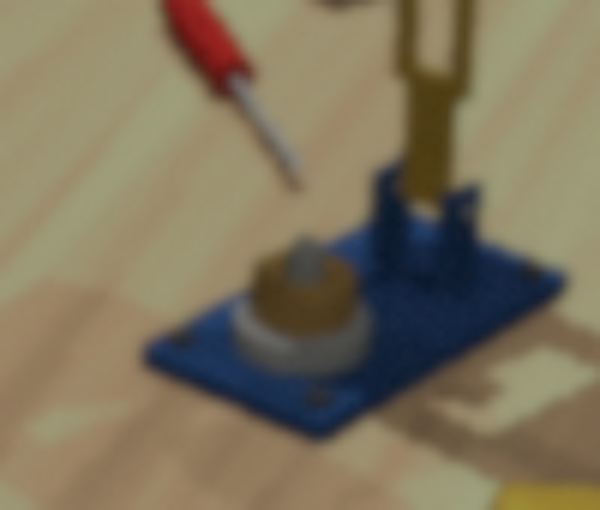

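Both rings are stacked on the post: spacer at crop (300,335), bush at (303,290) with its top at about 46 mm. The keeper stands upright at (432,130). I'll go behind it.

>>> play_rows(deltas=[[-0.35, -0.95, 0, 0, 0, 0, -1], [-0.35, -0.95, 0, 0, 0, 0, -1], [-0.35, -0.95, 0, 0, 0, 0, -1], [0, 0, 0, 0, 0, 0, -1], [0, 0, 0, 0, 0, 0, -1], [0, 0, 0, 0, 0, 0, -1]])

```text
time_s: 16.63
eef_pos: [490.9, -250.3, 206.2]
ee_rot: [-0.001, 0.816, 0.578, -0.0]
force: [-0.7, -0.2, -0.3]
grip_width: -0.001
```

>>> play_rows(deltas=[[0, 0, -0.6, 0, 0, 0, -1], [0, 0, -0.7, 0, 0, 0, -1], [0, 0, -0.6, 0, 0, 0, -1], [0, 0, -0.6, 0, 0, 0, -1], [0, 0, 0, 0, 0, 0, -1], [0, 0, 0, 0, 0, 0, -1]])

```text
time_s: 17.13
eef_pos: [491.2, -249.5, 106.8]
ee_rot: [-0.001, 0.815, 0.579, -0.0]
force: [0.3, 0.4, 0.5]
grip_width: 0.001
```

>>> play_rows(deltas=[[0.1, 0.28, -0.03, 0, 0, 0, -1], [0.1, 0.28, -0.03, 0, 0, 0, -1], [0.1, 0.28, -0.04, 0, 0, 0, -1], [0.1, 0.28, -0.04, 0, 0, 0, -1], [0, 0, 0, 0, 0, 0, -1]])

```text
time_s: 17.55
eef_pos: [507.9, -203.4, 101.9]
ee_rot: [-0.0, 0.815, 0.579, 0.0]
force: [0.6, 0.3, -1.1]
grip_width: 0.0
```

```bash
python3 shot.py push1 side 290 150 390 240 6
```

```text
[ 507.6 -204.4  101.9] [-0.6   0.49  1.59  0.    1.05 -0.26]
```

View pics/push1.png

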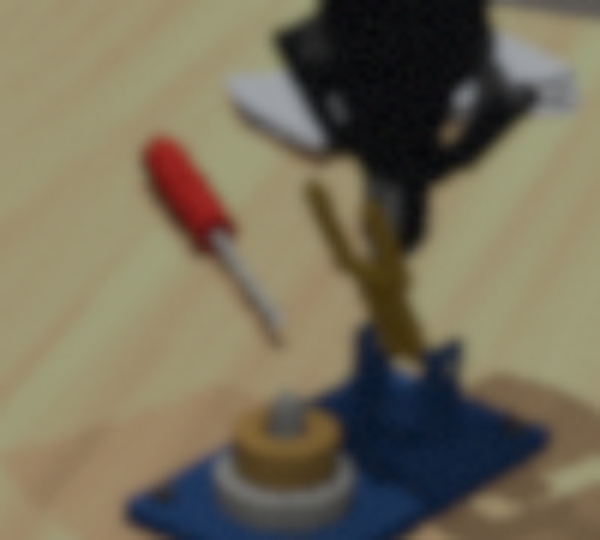

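The keeper is tipping toward the post, its prongs at crop (315,190) and (375,210), pushed by the finger behind it. I'll follow the arc down.

>>> play_rows(deltas=[[0.07, 0.19, -0.15, 0, 0, 0, -1], [0.07, 0.19, -0.2, 0, 0, 0, -1], [0.05, 0.13, -0.2, 0, 0, 0, -1], [0.05, 0.13, -0.2, 0, 0, 0, -1], [0, 0, 0, 0, 0, 0, -1]])

```text
time_s: 18.02
eef_pos: [516.1, -178.9, 69.5]
ee_rot: [-0.002, 0.816, 0.579, -0.001]
force: [-0.8, 1.1, -0.8]
grip_width: 0.0
```

>>> play_rows(deltas=[[0.02, 0.06, -0.15, 0, 0, 0, -1], [0.02, 0.05, -0.1, 0, 0, 0, -1], [0, 0, 0, 0, 0, 0, -1]])

```text
time_s: 18.27
eef_pos: [518.0, -175.6, 60.8]
ee_rot: [-0.001, 0.816, 0.578, -0.0]
force: [0.0, 0.4, 0.4]
grip_width: -0.002
```

>>> play_rows(deltas=[[0, 0, -0.08, 0, 0, 0, -1], [0, 0, -0.04, 0, 0, 0, -1], [0, 0, 0, 0, 0, 0, -1]])

```text
time_s: 18.52
eef_pos: [518.2, -176.0, 56.7]
ee_rot: [-0.0, 0.816, 0.578, -0.0]
force: [-0.1, 0.4, -0.4]
grip_width: -0.001
```

>>> play_rows(deltas=[[0, 0, -0.03, 0, 0, 0, -1], [0, 0, 0, 0, 0, 0, -1], [0, 0, 0, 0, 0, 0, -1]])

```text
time_s: 18.77
eef_pos: [518.3, -176.0, 55.7]
ee_rot: [0.0, 0.816, 0.578, -0.0]
force: [-0.4, -0.4, -0.2]
grip_width: -0.001
```

>>> play_rows(deltas=[[0, 0, -0.03, 0, 0, 0, -1], [0, 0, 0, 0, 0, 0, -1], [0, 0, 0, 0, 0, 0, -1]])

```text
time_s: 19.02
eef_pos: [518.3, -176.0, 54.4]
ee_rot: [-0.0, 0.816, 0.578, -0.0]
force: [-0.5, 0.8, 0.0]
grip_width: 0.004
```

>>> play_rows(deltas=[[0, 0, -0.03, 0, 0, 0, -1], [0, 0, 0, 0, 0, 0, -1], [0, 0, 0, 0, 0, 0, -1]])

```text
time_s: 19.27
eef_pos: [518.4, -176.0, 54.0]
ee_rot: [0.0, 0.816, 0.578, 0.0]
force: [-2.7, 1.1, 7.8]
grip_width: 0.0
```

Firm contact came at z 54.0, which is the level height. I'll nudge once more, then lift straight up and back away.

>>> play_rows(deltas=[[0, 0, -0.02, 0, 0, 0, -1], [0, 0, 0, 0, 0, 0, -1]])

```text
time_s: 19.43
eef_pos: [518.5, -176.1, 54.0]
ee_rot: [0.0, 0.816, 0.578, 0.0]
force: [-7.3, 2.4, 14.7]
grip_width: 0.001
```

>>> play_rows(deltas=[[0, 0, 0.2, 0, 0, 0, -1], [0, 0, 0.6, 0, 0, 0, -1], [0, 0, 0.9, 0, 0, 0, -1], [0, 0, 0.9, 0, 0, 0, -1], [-0.7, 0.3, 0.3, 0, 0, 0, -1], [-0.8, 0.3, 0, 0, 0, 0, -1], [-0.8, 0.3, 0, 0, 0, 0, -1], [0, 0, 0, 0, 0, 0, -1]])

```text
time_s: 20.1
eef_pos: [421.7, -137.3, 168.0]
ee_rot: [-0.002, 0.816, 0.578, -0.001]
force: [0.5, -0.1, 0.1]
grip_width: -0.003
```

```bash
python3 shot.py fin side 280 170 400 260 6; python3 - <<'E'
from m import *
c=dict(np.load("fin.npz")); P=cloud(c); H=hsv(c); o=np.array([532.8,-136.4]); a=np.radians(-20.2); x=np.array([np.cos(a),np.sin(a)]); y=np.array([-x[1],x[0]])
d=P[...,:2]-o; X=d@x; Y=d@y; Z=P[...,2]
for y0 in range(-80,30,10):
    m=(abs(X)<22)&(Y>y0)&(Y<=y0+10)&(Z>36)&(Z<75)&(H[...,0]>18)&(H[...,0]<34)&(H[...,1]>150)
    if m.sum()>1: print(y0,m.sum(),np.percentile(Z[m],[20,50,90]).round(1),np.median(X[m]).round(1))
for n,p in dict(jar=(721,28),tape=(375,20)).items():
    m=(np.hypot(P[...,0]-p[0],P[...,1]-p[1])<45)&(Z>10)&(Z<80); b=dict(np.load("side0.npz")); Q=cloud(b); k=(np.hypot(Q[...,0]-p[0],Q[...,1]-p[1])<45)&(Q[...,2]>10)&(Q[...,2]<80)
    print(n,P[m].mean(0).round(1),Q[k].mean(0).round(1),m.sum(),k.sum())
for c2 in(c,dict(np.load("side0.npz"))):
    h=hsv(c2); m=((h[...,0]<6)|(h[...,0]>174))&(h[...,1]>150)&(h[...,2]>60); print('driver',np.argwhere(blob(m,(321,182),15)).mean(0).round(2))
E
```

```text
[ 424.4 -138.9  168.8] [-0.58  0.21  1.81 -0.    1.12 -0.24]
-80 15 [52.4 53.4 54.8] -2.3
-70 13 [52.3 52.9 54.6] -0.3
-60 18 [52.1 53.3 56.2] -0.8
-50 19 [50.8 53.3 55.6] -6.6
-40 18 [52.  53.5 54.6] -2.6
-30 25 [51.8 53.6 55. ] -2.4
-20 9 [49.7 51.7 54.7] -13.2
-10 13 [45.7 51.2 53.7] -15.5
0 25 [42.7 48.7 53.4] -15.0
10 41 [39.3 46.2 53. ] -11.0
20 16 [40.4 48.  52.4] -10.7
jar [715.6  40.5  46.3] [715.5  40.5  45.9] 653 661
tape [374.1  30.1  39. ] [373.8  30.1  39.3] 671 670
driver [181.29 320.29]
driver [181.39 320.38]
```

View pics/fin.png

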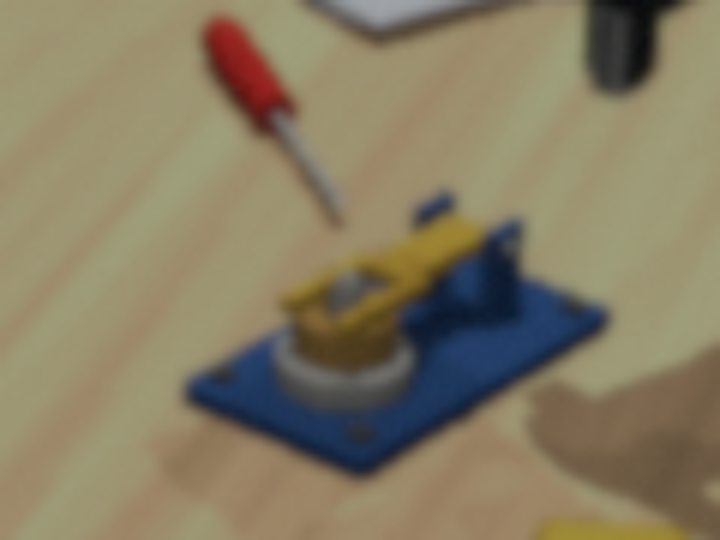

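The keeper lies level, with its fork astride the post tip at crop (350,290), on the bush (345,340) and the spacer (343,375). Its top reads about 53.4 mm from the hinge to the fork. The jar, tape and screwdriver have not moved, and the gripper is clear, so I'll hand in.

```bash
python3 -c "
from rig import order; print(order.finish_job())"
```

```text
the job is handed in; nothing more can be done
None
```

The job is done and handed in at about 20 s of the 64 s allowed: the spacer, then the bush, are on the blue stand's post, and the keeper's fork rests on the bush.

**What I did:** I threaded the spacer and then the bush down the post. I lowered each one in the grip until I felt contact, with the TCP at 13.6 mm for the spacer and 32.1 mm for the bush, both within 0.1 mm of what I expected. Then I tipped the keeper over with shut fingers and pressed it at 54.0 mm with about 15 N.

**Last checks:**
- **Stack:** the spacer top measured about 26 mm and the bush top about 46 mm, as they should be when seated.
- **Keeper:** its top read level at about 53.4 mm, 54 mm nominal, with the fork astride the post.
- **Jar, tape measure, screwdriver:** unchanged within measuring noise.
- **Robot:** the gripper is well clear of everything.

**What went wrong:** my first grasp of the spacer was too high. The fingers rode over it and pushed it about 10 mm across the bench, with a highest reading of about 14 N up (about 20 N in all). I measured it again and the second grasp held. The two cameras also disagreed by about 2–3 mm. The rings still went onto the post with no noticeable side force.

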